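Open the safety-capped dip can, drive out the stuck throttle slides and load them

ROBOT

A 6-joint arm with a two-finger parallel gripper is mounted at the origin on the work surface. World frame = base frame: x ahead of the robot, y to its left, z up, the work surface at z = 0. Lengths are in mm, angles in rad, forces in N, time in s.
With the tool pointing down it reaches from about 275 to 750 mm from the base axis. Payload 10.2 kg.
Tool frame: the origin (TCP) lies between the finger pads; the fingertips stand 8 mm ahead of it and the grasp point (between the pads) lies 11 mm behind it; z points along the fingers, x is the direction in which the jaws open and shut, and the axes are right-handed (so a half turn about z gives the same grasp; the last joint's range is limited). The gripper opens to 85 mm and grips with 20 to 120 N. Pads are 22 mm wide; open, the fingers measure 114 mm over their backs; the gripper's body (76 mm by 85 mm) begins 54 mm behind the grasp point. The pads swing forward as they close: fully open they stand 13 mm farther back than shut.
Start: joints at [-1.461, 0.313, 1.498, -0, 1.331, -0.223], TCP at [171.5, -496.205, 239.294] pointing down, gripper open.
Joint ranges: [-2.94, 2.94], [-0.97, 2.17], [0.19, 2.56], [-1.23, 4.37], [0.02, 3.11], [-2.88, 2.88]. Speed limits (rad/s): [2.39, 2.39, 3.01, 3.14, 3.14, 3.14].

INTERFACE

Orientations are given as a unit quaternion [w, x, y, z].
In Python, from rig import sense, eyes, ctrl gives the robot as it stands.
- The arm moves only by the tool move_arm, never from a script. Its argument "rows" is a list that holds one entry, the list of rows, each a list of 5 numbers: the shift along the tool's x, y, z in mm, then the turn about the tool's z in units of 6 degrees (1.0 is 6 degrees), then the gripper command: -1 is shut, 1 is fully open, values between are in proportion. In form: [[[dx, dy, dz, roll, jaw], ...]]. A call has 1 to 12 rows; each row is the pose to reach, as a shift and turn from the pose measured when the call began, along the tool's axes at that moment; what a row does not reach only later rows make up. A row lasts 1/8 s, in which the tool goes at most 62.5 mm and 10.7 degrees, less where a joint would pass 70% of its speed; a pose out of reach is approached as far as the arm can. A call with a gripper value outside its range is refused whole. The fingers move at their own pace and stop on an object; "squeeze" is the grip in N (left out, the last holds). Time passes only in rows, so rows that repeat a pose let the fingers close. It gives the time, the measured TCP pose, the force and the opening at its end, in the units of the state.
- sense(): the state, without advancing time (a new reading comes with each control period).
- eyes.capture(name): name is "side" or "top" or "wrist"; returns a dict with "color" (480x640x3 uint8, blue, green, red), "vertical_fov" (degrees; the focal length in pixels is half the picture's height over the tangent of half this angle, whatever the lens; pixels are square), "cx", "cy" (the principal point, pixels), "xyz" and "attitude" of the camera in the world. Camera axes: x right, y down, z forward; pixel columns grow to the right and rows downward; lengths in mm; the calibration is good to about 2 mm. A picture is of the moment at which its call begins. There is no depth.
- ctrl.finish_job(): hands the job in, once; it reports no verdict.
The state is a dict: "time_s": time; "joints": joint angles; "dq": joint speeds; "tau": joint torques, N m; "eef_pos": TCP position; "ee_rot": TCP orientation; "force": force on the tool from outside, world axes, zero at the start; "wrist_torque": the same for the moment, N m; "grip_width": opening from 0.0 (shut) to 1.0 (fully open).
Only numpy, scipy, OpenCV 4.12 (cv2) and the standard library are available. Lean on these libraries where they do the work, as an engineer would, in place of code of your own. Each camera call takes 0.05 s, during which the arm holds its last target. There are 200 camera calls.

TASK

Get the stuck brass throttle slides ready for soaking: press the red safety cap down and turn it anticlockwise to free it from the blue dip can without forcing it, and set it right way up in the middle of the round rubber mat. Drive every stuck slide out of the carburettor bank onto the ledge with the drift, not with the fingers, then put all the slides in the can and lay the drift by the middle of its handle across the two ribs of the yellow rest, lengthwise. Leave the mug, T-driver, spacer and spray can where they are.

Things in the scene. Friction and masses are not known exactly. Their poses are not given: they have to be found in the camera images.
- can: blue round steel dip can fixed to the bench, 104 mm across, open mouth 92 mm across inside, rim 96 mm high, inner floor 6 mm high. Origin: centre of its underside, z up. Two steel keepers stand out from its rim at its own +x and -x, at 56 to 75 mm radius, their tops 121 mm above the bench.
- can_mouth (a point): centre of the can's mouth, at rim height (96 mm above the bench).
- cap: red press-and-turn safety cap, disc 108 mm across, 10 mm thick, with a black grip bar on top: 60 mm long along the cap's x, 20 mm wide, top 42 mm above the underside. Two ears at +x and -x reach 66 mm from the axis. Origin: centre of the underside, z up. Locked at the start: underside 106 mm above the bench, cap x along can x within 3 degrees. 0.1 to 0.2 kg.
- cap_grip (a point): centre of the top of the cap's grip bar, 42 mm above its underside. To free the cap press it down 6 to 7 mm (about 14 N; it bottoms at 8 mm) and, keeping it down, turn it anticlockwise seen from above; the ears are clear of the keepers after 0.5 rad (0.75 rad is comfortable); then lift straight up. Unpressed it does not turn, and clockwise it is blocked.
- keeper (a point): top of the keeper at the can's +x (the other is across from it). Under each keeper's roof a cap ear is held up by sprung studs, between a full end stop on the clockwise side and a yellow locking tooth, hanging 4 mm below the roof, on the anticlockwise side.
- studs (a joint): height of the ring of sprung rubber studs under the cap, m: about 0 with the cap locked, negative when pressed (down to -0.008), +0.004 when free.
- mat: round black rubber mat fixed on the bench, 132 mm across, 3 mm thick, with a grey disc at its middle. Origin: centre of the underside.
- bank: aluminium three-barrel flat-slide carburettor bank bolted to the bench: 195 mm along its x, body from y -33 to +33 mm, 74 mm high (76 mm over screws). Three bores 27 mm wide and 31.5 mm high run through it along y at x = -64, 0 and +64 mm, floor 35 mm and axis 50 mm above the bench. Origin: centre of the underside of the 66 mm deep body, z up.
- ledge (a point): on top of the ledge, 50 mm out from the bores' far ends. The ledge, level with the bore floors (35 mm high), runs along the bank's whole -y side from y -33 to -128 mm. A spring shoe in each bore's roof clamps the slide: pushing one through takes about 12 to 18 N and it stays where the push ends; in an empty bore the shoe hangs 12 mm above the axis.
- bore0 (a point): centre of the mouth of bore 0 on the bank's +y face (the driving side), on the bore's axis, 50 mm above the bench; the bore is 66 mm long and opens on the ledge at the -y side. Push along the bank's -y.
- bore1 (a point): centre of the mouth of bore 1 on the bank's +y face (the driving side), on the bore's axis, 50 mm above the bench; the bore is 66 mm long and opens on the ledge at the -y side. Push along the bank's -y.
- bore2 (a point): centre of the mouth of bore 2 on the bank's +y face (the driving side), on the bore's axis, 50 mm above the bench; the bore is 66 mm long and opens on the ledge at the -y side. Push along the bank's -y.
- slide0: brass throttle slide, 24 mm (its x) by 60 mm (its y) by 30 mm high; origin: centre of the underside. May be absent. At the start stuck in bore 0, recessed about 3 mm at both ends.
- slide1: brass throttle slide, 24 mm (its x) by 60 mm (its y) by 30 mm high; origin: centre of the underside. May be absent. At the start stuck in bore 1, recessed about 3 mm at both ends.
- slide2: brass throttle slide, 24 mm (its x) by 60 mm (its y) by 30 mm high; origin: centre of the underside. May be absent. At the start stuck in bore 2, recessed about 3 mm at both ends.
- drift: drift: green square handle 100 mm long (24 by 24 mm) with a coaxial steel rod 12 mm thick that sticks out 100 mm from the +x end. Lies on the bench on its handle. Origin: centre of the handle's underside, x towards the rod; the axis is 12 mm above the underside; centre of mass 16 mm ahead of the origin; 0.3 kg. Any of the four flats may be down.
- drift_tip (a point): tip of the drift's rod, 150 mm ahead of the drift's origin along its x, on its axis.
- rest: yellow tool rest fixed to the bench: two ribs, 10 mm thick, across its x at x = -30 and +30 mm, tops 45 mm above the bench; on each rib two cheeks, 12 mm high, leave a 40 mm wide seat for the drift's handle. Origin: centre of the underside, x from rib to rib.
- mug: white ceramic mug, 80 mm across, 90 mm high; bystander. Origin: centre of the underside.
- tdriver: red-handled T-driver lying down, handle 100 mm, shaft 130 mm; bystander. Origin: under the middle of the handle.
- spacer: black phenolic insulator spacer, 72 by 54 by 14 mm with a hole; bystander. Origin: centre of the underside.
- cleaner: spray can with yellow label, 64 mm across, 190 mm high; bystander. Origin: centre of the underside.
Mind the look-alikes: they are no part of the job. Several things look just like the mat: the one meant starts farthest from the robot's base.

How it is judged:
By the outcome, as a careful person would: the job done as asked, in the order asked, and still so for the second after the job is handed in, with the robot touching nothing.
Of slide0, slide1, slide2 only 2 to 3 are there at a start; the rules pass over those that are not, and their reading is None.
At some moment in a run one of drift may be knocked a few centimetres aside while the robot is not near it.
It also fails if it takes over 210 s, if anything falls off the work surface, if the arm or the gripper's body presses on something with over 40 N, if the wrist force passes 120 N, or if a joint passes its speed limit or range.

## Working session

There is one attempt and no reset: what is moved stays moved. The work goes in short steps, Python scripts to look and compute and a tool call to move; the robot and the scene stay as the last step left them, time stands still between calls to the robot, and variables do not carry over. Pictures are saved under pics/ and viewed, about 12 in all and at most 16, crops included, and the job is handed in when it is done.

Besides the shell and the picture viewer there is one more tool, called after "Call:" as name(argument=value, ...) on one line, values as JSON. move_arm: Moves the arm, as the interface text tells. Its arguments: {"type":"object","properties":{"rows":{"type":"array","items":{"type":"array","items":{"type":"array","items":{"type":"number"}}}},"squeeze":{"type":"number"}},"required":["rows"]}

```bash
ls; mkdir -p pics
cat > h.py <<'E'
import numpy as np, cv2, sys
from rig import sense, eyes, ctrl
from scipy.spatial.transform import Rotation as R
def rot(q): return R.from_quat([q[1],q[2],q[3],q[0]])
def cam(n):
    c=eyes.capture(n); c['f']=240/np.tan(np.radians(c['vertical_fov'])/2); return c
def save(n,fn,crop=None,s=1):
    c=cam(n); im=c['color']
    np.savez('pics/'+fn+'.npz',f=c['f'],cx=c['cx'],cy=c['cy'],xyz=c['xyz'],att=c['attitude'],im=im)
    if crop: x0,y0,x1,y1=crop; im=im[y0:y1,x0:x1]
    cv2.imwrite('pics/'+fn+'.png',cv2.resize(im,None,fx=s,fy=s,interpolation=cv2.INTER_CUBIC)); return c
def pt(fn,u,v,z):
    c=np.load('pics/'+fn+'.npz'); r=rot(c['att']).apply([(u-c['cx'])/c['f'],(v-c['cy'])/c['f'],1.])
    return np.round(c['xyz']+r*(z-c['xyz'][2])/r[2],1)
def px(fn,p):
    c=np.load('pics/'+fn+'.npz'); q=rot(c['att']).inv().apply(np.array(p,float)-c['xyz'])
    return np.round([c['cx']+c['f']*q[0]/q[2],c['cy']+c['f']*q[1]/q[2]],1)
def state():
    s=sense(); print('t',s['time_s'],'p',np.round(s['eef_pos'],1),'F',np.round(s['force'],1),'g',round(s['grip_width'],3)); 
    M=rot(s['ee_rot']).as_matrix(); print(np.round(M,3).tolist()); return s
def to(p,yaw=None):
    """shift in tool axes to reach world p; roll units to bring tool x to world yaw (mod pi)"""
    s=sense(); M=rot(s['ee_rot']).as_matrix(); d=M.T@(np.array(p,float)-s['eef_pos']); out=np.round(d,1).tolist()
    if yaw is not None:
        v=M.T@[np.cos(yaw),np.sin(yaw),0]; a=np.degrees(np.arctan2(v[1],v[0])); a=(a+90)%180-90; out.append(round(a/6,2))
    print(p,yaw,'->',out,'j6',round(s['joints'][5],2)); return out
E
python3 - <<'E'
from h import *
state()
for n in ['top','side','wrist']:
    c=save(n,n+'0'); print(n,c['xyz'],c['attitude'],c['vertical_fov'],c['cx'],c['cy'])
E
```

```text
pics
t 0.0 p [ 171.5 -495.9  238.7] F [-0.1  0.4  0.2] g 0.995
[[0.327, -0.945, -0.0], [-0.945, -0.327, 0.001], [-0.001, -0.0, -1.0]]
top [ 303.05844217   42.66011623 1547.66079319] [-0.04831966  0.71423367 -0.69548812  0.06190109] 48.43701407269501 329.7658364884959 232.80381193274098
side [214.68867794 966.04083882 671.83241557] [ 0.07343395 -0.12731272  0.85814996 -0.49191215] 52.011167903766214 319.6172563764901 234.03613149103728
wrist [ 249.11154672 -468.91449599  373.16880777] [ 0.13131229  0.80354163 -0.57287499 -0.09429835] 60.57153598805047 318.1281079952135 239.5664197319709
```

View pics/top0.png

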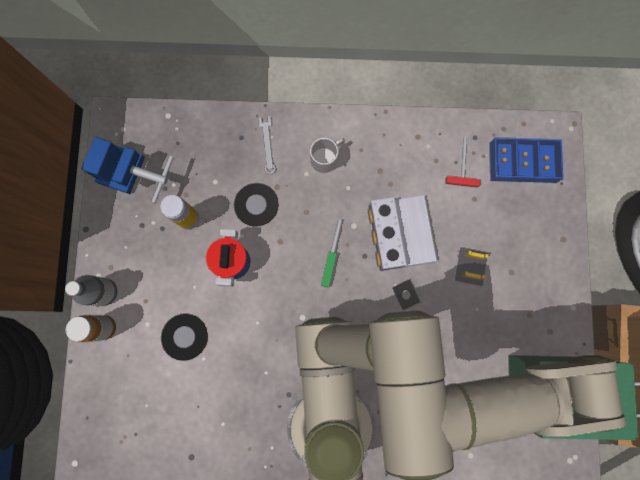

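View pics/side0.png

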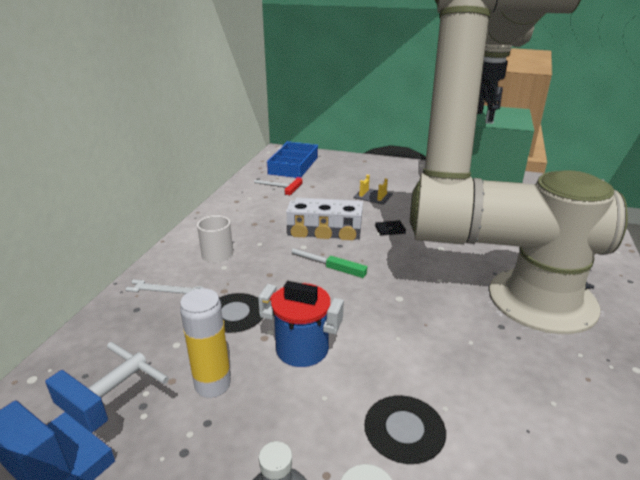

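The top view shows mats at (256,204) and (184,337), and the capped can at (227,257). The drift runs from (328,284) to (340,220), the bank is near (403,232) and the rest near (473,266). I'll enlarge this part.

Run:
```python
from h import *
im=cv2.imread('pics/top0.png')
a=cv2.resize(im[175:315,200:355],None,fx=5,fy=5,interpolation=cv2.INTER_CUBIC)[:600]
cv2.imwrite('pics/a.png',cv2.resize(im[180:300,195:355],None,fx=5,fy=5,interpolation=cv2.INTER_CUBIC))
cv2.imwrite('pics/b.png',cv2.resize(im[180:300,345:505],None,fx=5,fy=5,interpolation=cv2.INTER_CUBIC))
for n,u,v,z in [('matA',256,204,3),('matB',184,337,3),('can',227,257,120)]: print(n,pt('top0',u,v,z),np.linalg.norm(pt('top0',u,v,z)[:2]))
```

```text
matA [626.2 235.5   3. ] 669.0192000234373
matB [236.6 420.6   3. ] 482.58048033462774
can [454.6 291.6 120. ] 540.0849192488159
```

View pics/a.png

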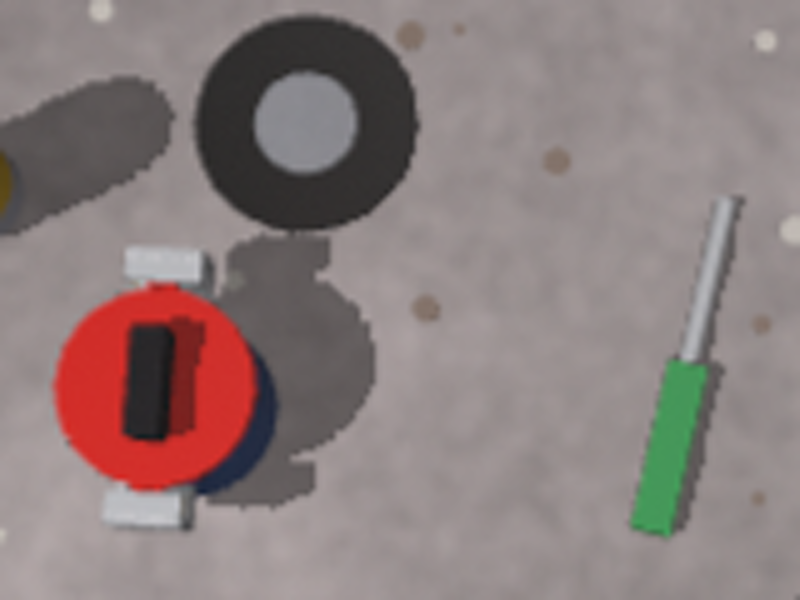

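View pics/b.png

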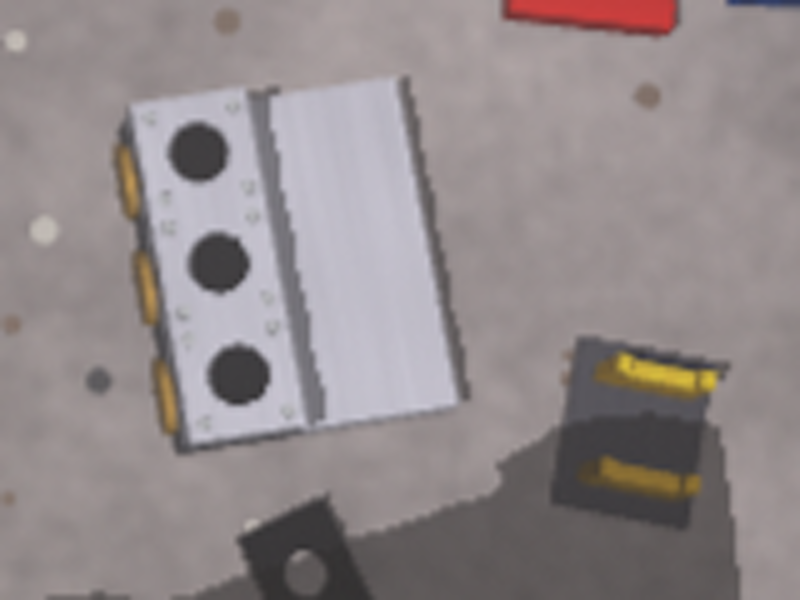

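Mat A (626,235) is the farther one, so that's my target. In crop a the cap centre is (155,385) with its bar along (152,325)-(147,438), and the drift runs from (653,530) to (729,200). In crop b the bank's top corners are (130,105), (248,90), (310,425) and (185,445), and the rest ribs are at (668,372) and (650,478).

Run:
```python
from h import *
A=lambda u,v,z:pt('top0',(u+.5)/5-.5+195,(v+.5)/5-.5+180,z)
B=lambda u,v,z:pt('top0',(u+.5)/5-.5+345,(v+.5)/5-.5+180,z)
def yaw(a,b): d=b-a; return round(np.arctan2(d[1],d[0]),3), round(np.linalg.norm(d[:2]),1)
print('mat',A(306,122,3)); print('cap disc',A(155,386,116)); a,b=A(147,439,148),A(153,324,148);print('bar',(a+b)/2,yaw(a,b))
k1,k2=A(165,265,121),A(148,507,121);print('keepers',k1,k2,(k1+k2)/2,yaw(k2,k1))
h0,h1,tp=A(653,531,24),A(688,362,24),A(729,199,14);print('drift',h0,h1,tp,yaw(h0,h1),(h0+h1)/2)
c=[B(*p,74) for p in [(130,105),(248,90),(310,425),(185,447)]]
print('bank',c,np.mean(c,0),yaw(c[3],c[0]),yaw(c[2],c[1]))
l=[B(*p,35) for p in [(403,78),(465,400)]];print('ledge',l,yaw(l[1],l[0]))
r1,r2=B(668,374,50),B(650,478,50);print('rest',r1,r2,(r1+r2)/2,yaw(r2,r1))
bp=[B(*p,0) for p in [(578,338),(728,366),(688,527),(553,500)]];print(np.mean(bp,0),bp)
im=cv2.imread('pics/side0.png');cv2.imwrite('pics/s.png',cv2.resize(im[165:285,250:410],None,fx=5,fy=5,interpolation=cv2.INTER_CUBIC))
s=state(); print(to([455,290,250],.1))
```

```text
mat [626.2 236.1   3. ]
cap disc [455.5 296.1 116. ]
bar [454.5  293.15 148.  ] (np.float64(0.005), np.float64(60.8))
keepers [520.6 293.4 121. ] [390.3 295.3 121. ] [455.45 294.35 121.  ] (np.float64(-0.015), np.float64(130.3))
drift [390.1  25.5  24. ] [487.5   7.9  24. ] [585.3 -14.   14. ] (np.float64(-0.179), np.float64(99.0)) [438.8  16.7  24. ]
bank [array([630.7, -96. ,  74. ]), array([ 641.4, -162.8,   74. ]), array([ 451.9, -198.5,   74. ]), array([ 437.8, -129.1,   74. ])] [ 540.45 -146.6    74.  ] (np.float64(0.17), np.float64(195.7)) (np.float64(0.186), np.float64(192.8))
ledge [array([ 660.2, -258.8,   35. ]), array([ 472.6, -293.8,   35. ])] (np.float64(0.184), np.float64(190.8))
rest [ 488.9 -406.4   50. ] [ 429.5 -395.1   50. ] [ 459.2  -400.75   50.  ] (np.float64(-0.188), np.float64(60.5))
[ 460.225 -402.4      0.   ] [array([ 514.9, -368.6,    0. ]), array([ 500.8, -456.9,    0. ]), array([ 405.8, -431.4,    0. ]), array([ 419.4, -352.7,    0. ])]
t 0.15 p [ 171.5 -496.   238.9] F [-0.3  0.1 -0.1] g 1.001
[[0.327, -0.945, -0.0], [-0.945, -0.327, 0.001], [-0.001, -0.0, -1.0]]
[455, 290, 250] 0.1 -> [-650.3, -524.7, -10.4, np.float64(-12.78)] j6 -0.22
[-650.3, -524.7, -10.4, np.float64(-12.78)]
```

View pics/s.png

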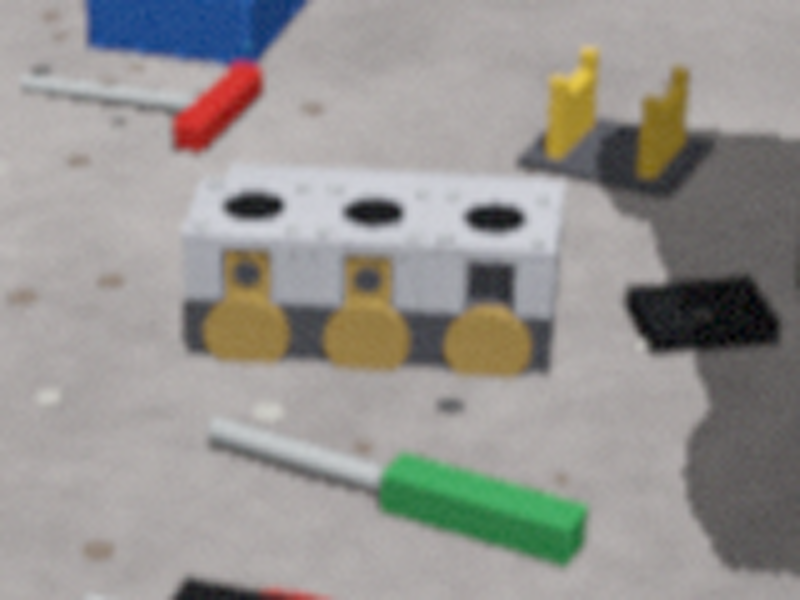

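Bores 2 and 1 hold slides, and bore 0 (nearest the robot) is empty. I'll go above the cap.

Run:
```python
from h import *
to([455,293,270],np.pi/2)
```

```text
[455, 293, 270] 1.5707963267948966 -> [-653.1, -525.7, -30.4, np.float64(3.18)] j6 -0.22
```

Call:
move_arm(rows=[[[-653,-525,-30,3.2,1],[-653,-525,-30,3.2,1],[-653,-525,-30,3.2,1],[-653,-525,-30,3.2,1],[-653,-525,-30,3.2,1],[-653,-525,-30,3.2,1],[-653,-525,-30,3.2,1],[-653,-525,-30,3.2,1],[-653,-525,-30,3.2,1],[-653,-525,-30,3.2,1],[-653,-525,-30,3.2,1],[-653,-525,-30,3.2,1]]])

```text
time_s: 1.65
eef_pos: [424.7, 211.6, 266.4]
ee_rot: [0.0, -0.706, 0.708, 0.0]
force: [0.8, -0.5, 0.5]
grip_width: 1.0
```

Run:
```python
from h import *
state();to([455,293,270],np.pi/2)
```

```text
t 1.65 p [424.7 211.6 266.4] F [ 0.8 -0.5  0.5] g 1.0
[[-0.002, -1.0, 0.0], [-1.0, 0.002, 0.001], [-0.001, -0.0, -1.0]]
[455, 293, 270] 1.5707963267948966 -> [-81.4, -30.2, -3.5, np.float64(-0.02)] j6 1.79
```

Call:
move_arm(rows=[[[-40,-15,-2,0,1],[-81,-30,-4,0,1],[-81,-30,-4,0,1],[-81,-30,-4,0,1]]])

```text
time_s: 2.15
eef_pos: [454.6, 292.2, 270.1]
ee_rot: [-0.0, -0.706, 0.708, 0.0]
force: [-0.2, 0.6, -0.0]
grip_width: 0.998
```

Run:
```python
from h import *
state();save('wrist','w1');
for p in [(455,293,148),(455,294,116),(626,236,3)]: print(px('w1',p))
```

```text
t 2.15 p [454.6 292.2 270.1] F [-0.2  0.6 -0. ] g 0.998
[[-0.002, -1.0, -0.001], [-1.0, 0.002, 0.0], [-0.0, 0.001, -1.0]]
[317.6 232.6]
[316.3 219.3]
[383.8  -9.4]
```

View pics/w1.png

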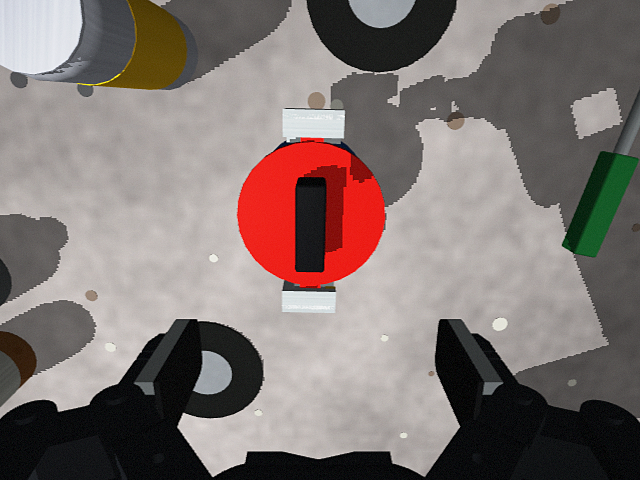

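The wrist view shows the bar top centred near (311,228) and the disc near (311.5,213.5). The bar is aligned with the image columns, so the jaws are square to it.

Run:
```python
from h import *
print(pt('w1',310.5,228.5,148),pt('w1',311.5,213.5,116))
print('keepers',pt('w1',313,122,121),pt('w1',308.5,301,121))
print('cleaner top?',pt('top0',173,207,190))
```

```text
[457.9 297.6 148. ] [459.4 297.4 116. ]
keepers [523.5 295.9 121. ] [391.4 300.2 121. ]
cleaner top? [572.9 425.2 190. ]
```

Call:
move_arm(rows=[[[-4,-2,60,0.2,0.4],[-4,-2,100,0.2,0.2],[-4,-2,130,0.2,0.2],[-4,-2,142,0.2,0.2],[-4,-2,142,0.2,0.2],[-4,-2,142,0.2,-0.2],[-4,-2,142,0.2,-1],[-4,-2,142,0.2,-1],[-4,-2,142,0.2,-1],[-4,-2,142,0.2,-1],[-4,-2,142,0.2,-1]]], squeeze=60)

```text
time_s: 3.58
eef_pos: [457.1, 296.2, 128.9]
ee_rot: [0.001, -0.699, 0.715, -0.0]
force: [0.7, 0.4, 5.5]
grip_width: 0.225
```

Run:
```python
from h import *
s=state();print(s['wrist_torque'])
```

```text
t 3.575 p [457.1 296.2 128.9] F [0.7 0.4 5.5] g 0.225
[[-0.023, -1.0, 0.001], [-1.0, 0.023, 0.001], [-0.001, -0.001, -1.0]]
[ 0.35715145 -0.22100566 -0.01418642]
```

Call:
move_arm(rows=[[[0,0,2,0,-1],[0,0,4,0,-1],[0,0,5,0,-1],[0,0,5,0,-1],[0,0,5,0,-1]]])

```text
time_s: 4.2
eef_pos: [457.2, 296.3, 124.7]
ee_rot: [0.001, -0.699, 0.715, -0.0]
force: [-2.3, -0.3, 9.5]
grip_width: 0.224
```

Call:
move_arm(rows=[[[0,0,1,0,-1],[0,0,2.5,0,-1],[0,0,2.5,0,-1],[0,0,2.5,0,-1]]])

```text
time_s: 4.7
eef_pos: [457.2, 296.3, 123.0]
ee_rot: [0.001, -0.699, 0.715, -0.0]
force: [-3.1, -0.9, 11.5]
grip_width: 0.221
```

Call:
move_arm(rows=[[[0,0,1,0,-1],[0,0,2.5,0,-1],[0,0,2.5,0,-1],[0,0,2.5,0,-1]]])

```text
time_s: 5.2
eef_pos: [457.2, 296.3, 121.6]
ee_rot: [0.001, -0.699, 0.715, -0.0]
force: [-3.3, -0.7, 12.4]
grip_width: 0.222
```

Call:
move_arm(rows=[[[0,0,1,0,-1],[0,0,2.5,0,-1],[0,0,2.5,0,-1],[0,0,2.5,0,-1]]])

```text
time_s: 5.7
eef_pos: [457.3, 296.3, 120.9]
ee_rot: [0.002, -0.699, 0.715, -0.001]
force: [-6.4, -2.3, 19.1]
grip_width: 0.223
```

Call:
move_arm(rows=[[[0,0,0.5,0,-1],[0,0,0.5,0,-1],[0,0,0.5,-0.5,-1],[0,0,0.5,-1,-1],[0,0,0.5,-1.5,-1],[0,0,0.5,-1.5,-1]]])

```text
time_s: 6.45
eef_pos: [458.0, 296.5, 121.7]
ee_rot: [-0.003, 0.753, -0.658, 0.002]
force: [-0.9, 0.0, 12.4]
grip_width: 0.224
```

Run:
```python
from h import *
s=state();print(s['wrist_torque'])
```

```text
t 6.45 p [458.  296.5 121.7] F [-0.9  0.  12.4] g 0.224
[[0.134, -0.991, 0.006], [-0.991, -0.134, 0.002], [-0.001, -0.006, -1.0]]
[-0.08485439  0.27407072 -0.00637642]
```

Call:
move_arm(rows=[[[0,0,1,-0.7,-1],[0,0,1,-1.5,-1],[0,0,1,-2.2,-1],[0,0,1,-3,-1],[0,0,1,-3.8,-1],[0,0,1,-4.5,-1],[0,0,1,-5.2,-1],[0,0,1,-6,-1],[0,0,1,-6,-1],[0,0,1,-6,-1]]])

```text
time_s: 7.7
eef_pos: [458.7, 296.9, 122.1]
ee_rot: [-0.003, 0.92, -0.393, 0.003]
force: [0.0, 0.7, 12.2]
grip_width: 0.223
```

Run:
```python
from h import *
s=state();print(s['wrist_torque'])
M=rot(s['ee_rot']).as_matrix(); print(np.degrees(np.arctan2(M[1,0],M[0,0])),M.T@[0,0,1])
```

```text
t 7.7 p [458.7 296.9 122.1] F [ 0.   0.7 12.2] g 0.223
[[0.691, -0.722, 0.008], [-0.722, -0.691, 0.003], [0.003, -0.008, -1.0]]
[0.17040305 0.47729909 0.1661389 ]
-46.26081737990528 [ 0.00336953 -0.00801947 -0.99996217]
```

Call:
move_arm(rows=[[[0,0,-5,0,-1],[0,0,-15,0,-1],[0,0,-30,0,-1],[0,0,-50,0,-1],[0,0,-75,0,-1],[0,0,-90,0,-1],[0,0,-90,0,-1],[0,0,-90,0,-1]]])

```text
time_s: 8.7
eef_pos: [457.6, 296.4, 211.1]
ee_rot: [-0.002, 0.92, -0.393, 0.003]
force: [0.5, -0.4, -2.6]
grip_width: 0.227
```

Run:
```python
from h import *
s=state();save('side','s2',(200,200,460,395),3);to([626,236,200]);print(pt('w1',382,3,3))
```

```text
t 8.7 p [457.6 296.4 211.1] F [ 0.5 -0.4 -2.6] g 0.227
[[0.691, -0.722, 0.006], [-0.722, -0.691, 0.002], [0.003, -0.006, -1.0]]
[626, 236, 200] None -> [160.1, -79.9, 11.9] j6 1.17
[616.7 237.1   3. ]
```

View pics/s2.png

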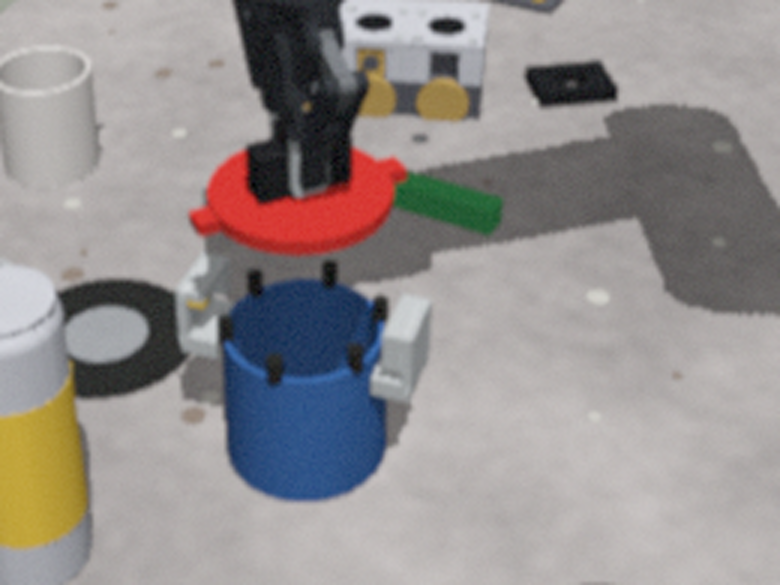

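The cap is free, level and in the jaws. The can is open with six studs on its rim, and the mat's grey disc is at crop (107,333).

Run:
```python
from h import *
print(pt('s2',200+(107.5)/3-.5,200+(333.5)/3-.5,3), pt('s2',200+(115)/3-.5,200+(337)/3-.5,3))
for n in ['s2','top0']:
    im=np.load('pics/%s.npz'%n)['im'].astype(int)
    u,v=(235,311) if n=='s2' else (256,204)
    g=im.mean(2); w=((g>100)&(im.max(2)-im.min(2)<25)).astype(np.uint8)
    _,lab,st,ce=cv2.connectedComponentsWithStats(w); l=lab[v,u]; print(n,ce[l],st[l],pt(n,*ce[l],3))
```

```text
[625.1 233.5   3. ] [618.3 235.5   3. ]
s2 [270.10536745 254.84700825] [     0      0    640    480 208423] [636.2   8.1   3. ]
top0 [255.6025641  203.98397436] [246 195  20  19 312] [626.2 236.6   3. ]
```

Call:
move_arm(rows=[[[40,-20,0,0,-1],[80,-40,0,0,-1],[120,-60,0,0,-1],[160,-80,0,0,-1],[160,-80,0,0,-1],[160,-80,0,0,-1]]])

```text
time_s: 9.5
eef_pos: [625.3, 236.3, 211.0]
ee_rot: [-0.002, 0.92, -0.393, 0.002]
force: [0.2, 0.8, -1.1]
grip_width: 0.215
```

Call:
move_arm(rows=[[[0,0,50,0,-1],[0,0,100,0,-1],[0,0,140,0,-1],[0,0,165,0,-1],[0,0,175,0,-1],[0,0,180,0,-1],[0,0,180,0,-1],[0,0,183,0,-1],[0,0,183,0,-1]]])

```text
time_s: 10.62
eef_pos: [626.2, 236.8, 28.3]
ee_rot: [-0.002, 0.92, -0.393, 0.002]
force: [0.3, -0.0, -1.0]
grip_width: 0.222
```

Run:
```python
from h import *
s=state();to([626,235.5,26])
```

```text
t 10.625 p [626.2 236.8  28.3] F [ 0.3 -0.  -1. ] g 0.222
[[0.691, -0.722, 0.005], [-0.722, -0.691, 0.002], [0.002, -0.005, -1.0]]
[626, 235.5, 26] None -> [0.8, 1.0, 2.3] j6 0.99
```

Call:
move_arm(rows=[[[0.5,1,1,0,-1],[0.5,1,2,0,-1],[0.5,1,3,0,-1],[0.5,1,3,0,-1]]])

```text
time_s: 11.12
eef_pos: [626.0, 235.7, 26.0]
ee_rot: [-0.002, 0.92, -0.393, 0.002]
force: [-1.7, -0.4, 4.8]
grip_width: 0.223
```

Call:
move_arm(rows=[[[0,0,0,0,-0.3],[0,0,0,0,-0.1],[0,0,0,0,0.1],[0,0,0,0,0.1],[0,0,-20,0,0.1],[0,0,-60,0,0.1],[0,0,-110,0,0.5],[0,0,-170,0,0.5],[0,0,-200,0,0.5],[0,0,-200,0,0.5]]])

```text
time_s: 12.38
eef_pos: [625.7, 235.4, 230.3]
ee_rot: [-0.004, 0.92, -0.393, 0.005]
force: [-0.1, -1.0, 0.1]
grip_width: 0.748
```

Run:
```python
from h import *
s=state();save('top','t3',(195,150,515,310),2.5)
to([439,20,250],-.179+np.pi/2); to([439,20,250],-.179-np.pi/2)
```

```text
t 12.375 p [625.7 235.4 230.3] F [-0.1 -1.   0.1] g 0.748
[[0.692, -0.722, 0.012], [-0.722, -0.692, 0.004], [0.005, -0.011, -1.0]]
[439, 20, 250] 1.3917963267948965 -> [26.9, 283.1, -24.4, np.float64(9.0)] j6 0.99
[439, 20, 250] -1.7497963267948966 -> [26.9, 283.1, -24.4, np.float64(9.0)] j6 0.99
```

View pics/t3.png

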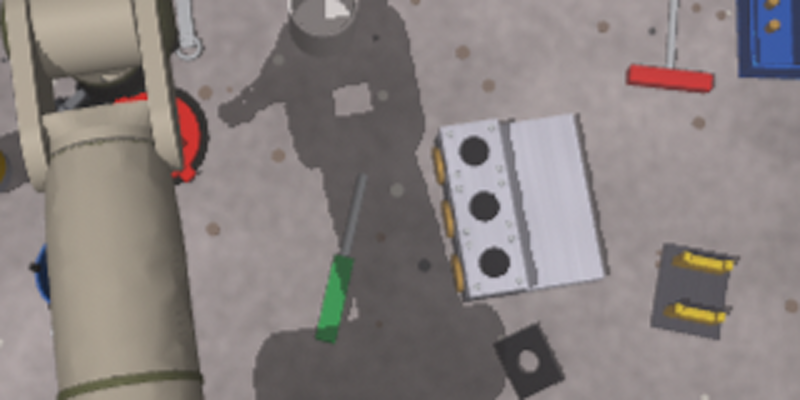

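The drift is where it was, and the cap is on the mat. I'll move over the drift.

Call:
move_arm(rows=[[[3,40,-20,-1.7,0.5],[6,80,-20,-3.4,0.5],[9,120,-20,-5.1,0.5],[12,160,-20,-6.8,0.5],[15,200,-20,-8.5,0.5],[20,240,-20,-10.2,0.5],[27,283,-20,-11.9,0.5],[27,283,-20,-13.6,0.5],[27,283,-20,-15.3,0.5],[27,283,0,-17,0.5],[27,283,30,-18.7,0.5],[27,283,60,-20.4,0.5]]])

```text
time_s: 13.92
eef_pos: [439.0, 20.4, 164.0]
ee_rot: [0.001, 0.785, 0.619, 0.003]
force: [0.5, 0.2, 0.7]
grip_width: 0.751
```

Run:
```python
from h import *
s=state();print(s['joints']);save('wrist','w4');to([439,17,120],-.179+np.pi/2)
```

```text
t 13.925 p [439.   20.4 164. ] F [0.5 0.2 0.7] g 0.751
[[0.234, 0.972, 0.006], [0.972, -0.234, 0.003], [0.004, 0.005, -1.0]]
[-0.22398507  0.2037255   1.85224493  0.00491494  1.08068383 -1.56108214]
[439, 17, 120] 1.3917963267948965 -> [-3.4, 2.7, 40.5, np.float64(-0.48)] j6 -1.57
```

View pics/w4.png

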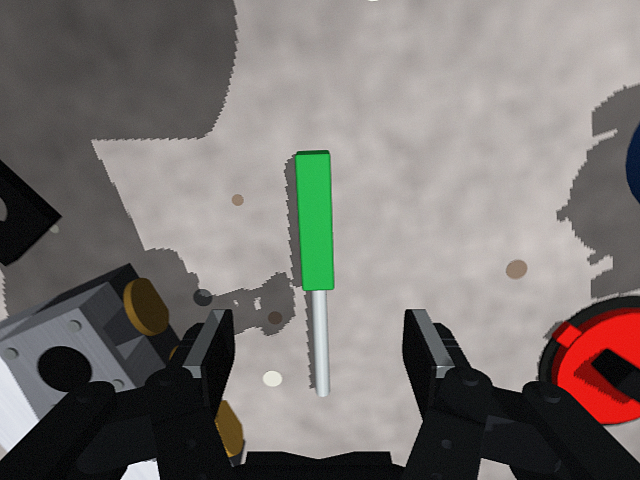

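The wrist view has the handle's top face from (313,153) at the tail to (318,290) at the front, with the rod tip at (322,395).

Run:
```python
from h import *
a,b,t=pt('w4',313,154,24),pt('w4',318,290,24),pt('w4',322,395,12)
m=(a+b)/2; y=np.arctan2(*(b-a)[[1,0]]);print(a,b,t,m,y,np.linalg.norm(b-a)); y2=np.arctan2(*(t-a)[[1,0]]);print(y2)
to([m[0],m[1],11],y2+np.pi/2)
```

```text
[391.   29.4  24. ] [487.7   9.4  24. ] [589.1 -11.5  12. ] [439.35  19.4   24.  ] -0.20394958715685865 98.74659487800072
-0.2036006382482327
[np.float64(439.35), np.float64(19.4), 11] 1.3671956885466638 -> [-1.5, 2.6, 149.5, np.float64(-0.24)] j6 -1.57
```

Call:
move_arm(rows=[[[-1.5,2.6,50,-0.24,0.2],[-1.5,2.6,100,-0.24,0],[-1.5,2.6,130,-0.24,0],[-1.5,2.6,145,-0.24,0],[-1.5,2.6,150,-0.24,0],[-1.5,2.6,150,-0.24,0],[-1.5,2.6,150,-0.24,-0.5],[-1.5,2.6,150,-0.24,-1],[-1.5,2.6,150,-0.24,-1],[-1.5,2.6,150,-0.24,-1],[-1.5,2.6,150,-0.24,-1],[-1.5,2.6,150,-0.24,-1]]], squeeze=90)

```text
time_s: 15.48
eef_pos: [439.7, 19.3, 11.6]
ee_rot: [-0.001, 0.776, 0.631, 0.002]
force: [-2.3, 0.1, 7.3]
grip_width: 0.261
```

Run:
```python
from h import *
s=state()
```

```text
t 15.475 p [439.7  19.3  11.6] F [-2.3  0.1  7.3] g 0.261
[[0.203, 0.979, 0.001], [0.979, -0.203, 0.004], [0.004, 0.0, -1.0]]
```

Call:
move_arm(rows=[[[0,0,-10,0,-1],[0,0,-40,0,-1],[0,0,-90,0,-1],[0,0,-130,0,-1],[0,0,-130,0,-1],[0,0,-130,0,-1]]])

```text
time_s: 16.23
eef_pos: [438.9, 18.9, 141.0]
ee_rot: [-0.002, 0.776, 0.631, 0.001]
force: [0.0, 0.7, -3.4]
grip_width: 0.258
```

Run:
```python
from h import *
B=lambda u,v,z:pt('top0',(u+.5)/5-.5+345,(v+.5)/5-.5+180,z)
d=[B(198.5,152,75),B(219,263,75),B(239.5,375,75)];print('discs',d,np.mean(d,0),np.arctan2(*(d[0]-d[2])[[1,0]]))
print('w4 disc0',pt('w4',64.5,368,75),'cap now',pt('w4',606,361,20))
S=lambda u,v,z:pt('side0',(u+.5)/5-.5+250,(v+.5)/5-.5+165,z)
print('side discs',[S(*p,75) for p in [(253,206),(373,212),(495,217)]])
print('side bores',[S(*p,50) for p in [(247,277),(368,283),(491,287)]])
s=state()
```

```text
discs [array([ 604.5, -134.9,   75. ]), array([ 541.5, -147. ,   75. ]), array([ 478.7, -158.9,   75. ])] [ 541.56666667 -146.93333333   75.        ] 0.18851371071686474
w4 disc0 [ 478.8 -155.4   75. ] cap now [604.5 217.4  20. ]
side discs [array([ 604.3, -136.5,   75. ]), array([ 541.1, -148.3,   75. ]), array([ 477.8, -161.4,   75. ])]
side bores [array([ 597.1, -104.2,   50. ]), array([ 534.3, -116.4,   50. ]), array([ 471.6, -130.8,   50. ])]
t 16.225 p [438.9  18.9 141. ] F [ 0.   0.7 -3.4] g 0.258
[[0.203, 0.979, -0.0], [0.979, -0.203, 0.004], [0.004, -0.001, -1.0]]
```

```bash
cat >> h.py <<'E'
C=np.array([541.3,-147.3]); ex=np.array([np.cos(.19),np.sin(.19)]); ey=np.array([-ex[1],ex[0]])
def bank(x,y,z): return [*np.round(C+x*ex+y*ey,1),z]
E
python3 - <<'E'
from h import *
to(bank(64,33+180,120),.19);to(bank(64,33+180,50),.19)
E
```

```text
[np.float64(563.9), np.float64(74.0), 120] 0.19 -> [79.2, 111.2, 21.3, np.float64(11.23)] j6 -1.6
[np.float64(563.9), np.float64(74.0), 50] 0.19 -> [78.9, 111.3, 91.3, np.float64(11.23)] j6 -1.6
```

Call:
move_arm(rows=[[[20,30,0,1.6,-1],[40,60,0,3.2,-1],[60,90,0,4.8,-1],[79,111,0,6.4,-1],[79,111,0,8,-1],[79,111,0,9.6,-1],[79,111,20,11.2,-1],[79,111,20,11.2,-1],[79,111,20,11.2,-1]]])

```text
time_s: 17.35
eef_pos: [563.6, 73.8, 121.0]
ee_rot: [-0.002, 0.995, 0.098, -0.0]
force: [0.0, 0.5, -3.5]
grip_width: 0.264
```

Run:
```python
from h import *
s=state();save('top','t5',(300,180,460,300),5);to(bank(64,33+180,50),.19)
print(px('t5',bank(64,63,s['eef_pos'][2])))
```

```text
t 17.35 p [563.6  73.8 121. ] F [ 0.   0.5 -3.5] g 0.264
[[0.981, 0.195, -0.001], [0.195, -0.981, 0.005], [-0.0, -0.005, -1.0]]
[np.float64(563.9), np.float64(74.0), 50] 0.19 -> [0.1, 0.1, 71.4, np.float64(0.06)] j6 -0.28
[363.8 210.4]
```

View pics/t5.png

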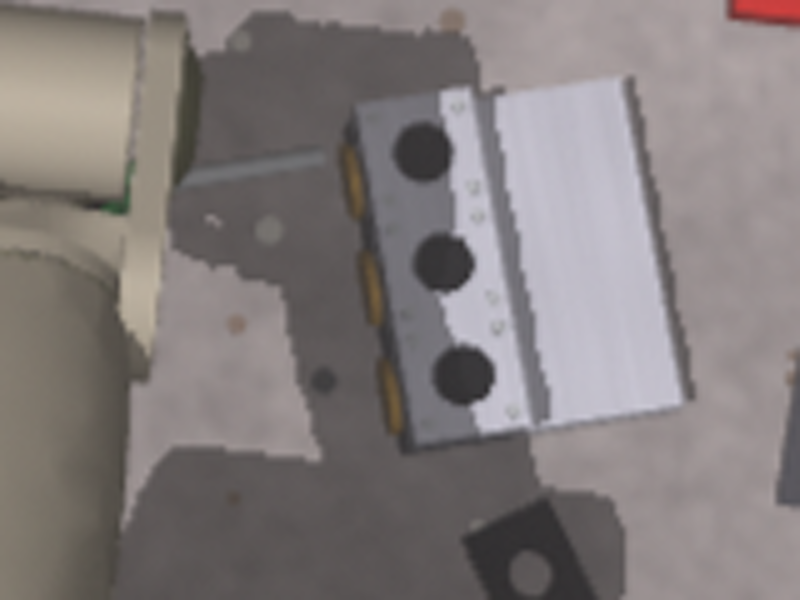

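Run:
```python
from h import *
for a in [bank(64,63,121),bank(64,92,121)]: print((px('t5',a)-[300,180])*5+2)
T=lambda u,v,z:pt('t5',(u+.5)/5-.5+300,(v+.5)/5-.5+180,z)
for p in [(325,157.5),(190,178)]:
  q=T(*p,121)[:2]-C; print(q@ex,q@ey)
im=np.load('pics/t5.npz')['im'];cv2.imwrite('pics/t5b.png',cv2.resize(im[205:222,330:370],None,fx=16,fy=16,interpolation=cv2.INTER_NEAREST))
```

```text
[321. 154.]
[269.  162.5]
61.874677027082484 61.216046448576186
62.47986274427448 135.8447523883666
```

View pics/t5b.png

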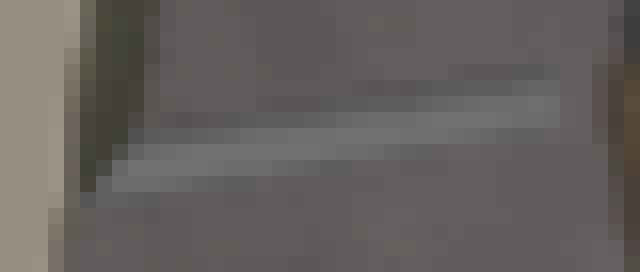

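Call:
move_arm(rows=[[[1,0,40,0,-1],[1,0,71,0,-1],[1,0,71,0,-1],[1,10,71,0,-1],[1,20,71,0,-1],[1,20,71,0,-1]]])

```text
time_s: 18.15
eef_pos: [569.3, 53.6, 51.3]
ee_rot: [-0.002, 0.995, 0.097, 0.001]
force: [-0.5, -0.3, -2.5]
grip_width: 0.259
```

Run:
```python
from h import *
s=state();save('side','s6',(270,180,390,270),6.5)
q=np.array(s['eef_pos'][:2])-C;print(q@ex,q@ey); print([(px('s6',bank(64,y,50))-[270,180])*6.5+3 for y in (42,30)])
```

```text
t 18.15 p [569.3  53.6  51.3] F [-0.5 -0.3 -2.5] g 0.259
[[0.981, 0.194, 0.002], [0.194, -0.981, 0.004], [0.002, -0.004, -1.0]]
65.42795698373384 192.0169407304217
[array([185.65, 274.7 ]), array([189.55, 260.4 ])]
```

View pics/s6.png

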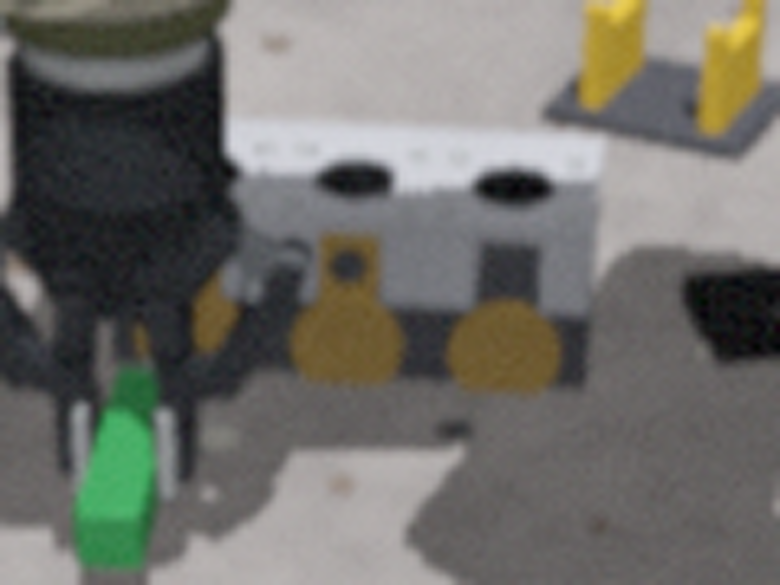

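Call:
move_arm(rows=[[[0,4,1,0,-1],[0,8,1,0,-1],[0,12,1,0,-1],[0,15,1,0,-1],[0,18,1,0,-1],[0,18,1,0,-1]]])

```text
time_s: 18.95
eef_pos: [571.4, 39.3, 49.6]
ee_rot: [-0.005, 0.995, 0.098, -0.0]
force: [-3.2, 16.8, -0.6]
grip_width: 0.26
```

Run:
```python
from h import *
s=state();q=np.array(s['eef_pos'][:2])-C;print(q@ex,q@ey,rot(s['ee_rot']).as_matrix().T@s['force'],s['wrist_torque'])
```

```text
t 18.95 p [571.4  39.3  49.6] F [-3.2 16.8 -0.6] g 0.26
[[0.981, 0.194, -0.002], [0.194, -0.981, 0.009], [-0.0, -0.009, -1.0]]
64.79332112158549 177.58776915081478 [  0.15113313 -17.04345642   0.71684481] [2.47599802 0.52506973 0.02135137]
```

Call:
move_arm(rows=[[[0,8,0,0,-1],[0,16,0,0,-1],[0,24,0,0,-1],[0,32,0,0,-1],[0,40,0,0,-1],[0,40,0,0,-1]]])

```text
time_s: 19.7
eef_pos: [578.5, 2.5, 49.2]
ee_rot: [-0.007, 0.995, 0.098, -0.001]
force: [-2.4, 15.5, 1.1]
grip_width: 0.257
```

Run:
```python
from h import *
s=state();q=np.array(s['eef_pos'][:2])-C;print(q@ex,q@ey,rot(s['ee_rot']).as_matrix().T@s['force'],s['wrist_torque'])
```

```text
t 19.7 p [578.5   2.5  49.2] F [-2.4 15.5  1.1] g 0.257
[[0.981, 0.195, -0.004], [0.195, -0.981, 0.013], [-0.001, -0.014, -1.0]]
64.77200786723625 140.0714768826049 [  0.61808213 -15.69017439  -0.84965808] [ 1.87179587  0.38462299 -0.03351874]
```

Call:
move_arm(rows=[[[0,8,0,0,-1],[0,16,0,0,-1],[0,22,0,0,-1],[0,28,0,0,-1],[0,33,0,0,-1],[0,36,0,0,-1],[0,36,0,0,-1]]])

```text
time_s: 20.58
eef_pos: [585.5, -33.1, 48.7]
ee_rot: [-0.007, 0.995, 0.098, -0.001]
force: [0.1, -0.3, -2.3]
grip_width: 0.259
```

Run:
```python
from h import *
s=state();q=np.array(s['eef_pos'][:2])-C;print(q@ex,q@ey,rot(s['ee_rot']).as_matrix().T@s['force'],s['wrist_torque'])
save('top','t7',(340,180,460,300),5)
```

```text
t 20.575 p [585.5 -33.1  48.7] F [ 0.1 -0.3 -2.3] g 0.259
[[0.981, 0.194, -0.004], [0.194, -0.981, 0.013], [-0.001, -0.013, -1.0]]
64.99925065711876 103.82638536021608 [0.01006479 0.37916642 2.31138079] [ 0.01396154  0.00340979 -0.03152945]
```

View pics/t7.png

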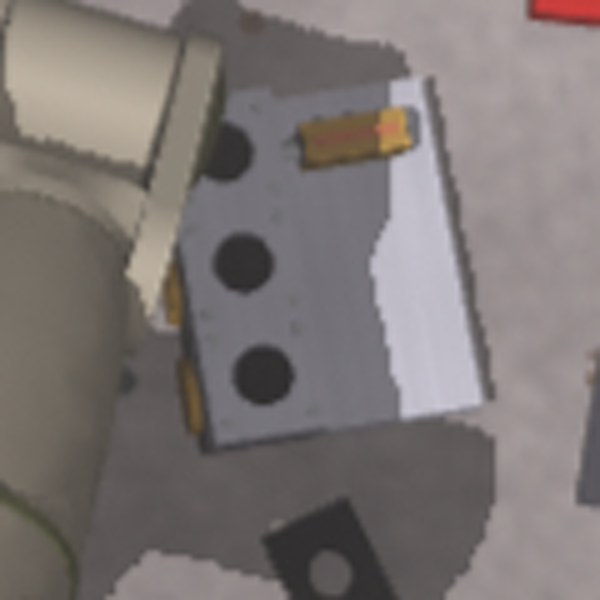

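Call:
move_arm(rows=[[[0,-15,0,0,-1],[0,-35,0,0,-1],[0,-60,0,0,-1],[0,-90,0,0,-1],[0,-112,0,0,-1],[0,-112,0,0,-1]]])

```text
time_s: 21.38
eef_pos: [562.9, 79.4, 50.4]
ee_rot: [-0.007, 0.995, 0.099, -0.001]
force: [-0.1, -0.4, -2.6]
grip_width: 0.258
```

Run:
```python
from h import *
s=state();to(bank(1,33+180,50),.19);to(bank(1,192,50),.19)
```

```text
t 21.375 p [562.9  79.4  50.4] F [-0.1 -0.4 -2.6] g 0.258
[[0.98, 0.198, -0.004], [0.198, -0.98, 0.013], [-0.001, -0.014, -1.0]]
[np.float64(502.1), np.float64(62.1), 50] 0.19 -> [-63.1, 5.0, 0.4, np.float64(0.09)] j6 -0.28
[np.float64(506.0), np.float64(41.4), 50] 0.19 -> [-63.3, 26.0, 0.1, np.float64(0.09)] j6 -0.28
```

Call:
move_arm(rows=[[[-30,0,-1,0.1,-1],[-63,5,-1,0.1,-1],[-63,5,-1,0.1,-1],[-63,16,-1,0.1,-1],[-63,26,-1,0.1,-1],[-63,34,-1,0.1,-1],[-63,38,-1,0.1,-1],[-63,42,-1,0.1,-1],[-63,42,-1,0.1,-1]]])

```text
time_s: 22.5
eef_pos: [508.4, 27.9, 50.4]
ee_rot: [-0.009, 0.996, 0.094, -0.003]
force: [-2.9, 16.2, -0.1]
grip_width: 0.258
```

Run:
```python
from h import *
s=state();q=np.array(s['eef_pos'][:2])-C;print(q@ex,q@ey,rot(s['ee_rot']).as_matrix().T@s['force'],s['wrist_torque'])
```

```text
t 22.5 p [508.4  27.9  50.4] F [-2.9 16.2 -0.1] g 0.258
[[0.982, 0.187, -0.007], [0.187, -0.982, 0.017], [-0.004, -0.018, -1.0]]
0.8247653736002871 178.25726686872088 [  0.13213379 -16.45150171   0.42259313] [ 2.2952403   0.41714133 -0.0402526 ]
```

Call:
move_arm(rows=[[[0,8,-0.5,0,-1],[0,16,-0.5,0,-1],[0,24,-0.5,0,-1],[0,32,-1,0,-1],[0,40,-1,0,-1],[0,48,-1,0,-1],[0,56,-1,0,-1],[0,64,-1,0,-1],[0,70,-1,0,-1],[0,75,-1,0,-1],[0,75,-1,0,-1]]])

```text
time_s: 23.88
eef_pos: [522.6, -46.2, 50.1]
ee_rot: [-0.009, 0.996, 0.094, -0.003]
force: [-0.9, 0.4, -3.4]
grip_width: 0.258
```

Run:
```python
from h import *
s=state();q=np.array(s['eef_pos'][:2])-C;print(q@ex,q@ey,rot(s['ee_rot']).as_matrix().T@s['force'],s['wrist_torque'])
```

```text
t 23.875 p [522.6 -46.2  50.1] F [-0.9  0.4 -3.4] g 0.258
[[0.982, 0.187, -0.007], [0.187, -0.982, 0.017], [-0.003, -0.018, -1.0]]
0.7200248792457562 102.82110233078788 [-0.76758705 -0.49763507  3.36618199] [0.00341107 0.038201   0.01234809]
```

Call:
move_arm(rows=[[[0,-15,0,0,-1],[0,-35,0,0,-1],[0,-60,0,0,-1],[0,-90,0,0,-1],[0,-120,1,0,-1],[0,-120,1,0,-1],[0,-120,20,0,-1],[0,-120,32,0,-1],[0,-120,36,0,-1],[0,-120,38,0,-1],[0,-120,38,0,-1]]])

```text
time_s: 25.25
eef_pos: [500.1, 72.2, 14.5]
ee_rot: [-0.009, 0.996, 0.094, -0.002]
force: [0.4, -1.1, -3.0]
grip_width: 0.262
```

Run:
```python
from h import *
s=state();q=np.array(s['eef_pos'][:2])-C;print(q@ex,q@ey,s['wrist_torque'])
```

```text
t 25.25 p [500.1  72.2  14.5] F [ 0.4 -1.1 -3. ] g 0.262
[[0.982, 0.186, -0.006], [0.187, -0.982, 0.017], [-0.003, -0.018, -1.0]]
1.0331060583558391 223.36391433007947 [ 0.01181616  0.03561983 -0.01664957]
```

Lower to contact, release and rise.

Call:
move_arm(rows=[[[0,0,1.5,0,-1],[0,0,2.5,0,-1],[0,0,2.5,0,-1],[0,0,2.5,0,-0.3],[0,0,2.5,0,0],[0,0,2.5,0,0],[0,0,-10,0,0],[0,0,-50,0,0],[0,0,-110,0,0],[0,0,-170,0,0],[0,0,-190,0,0],[0,0,-190,0,0]]])

```text
time_s: 26.75
eef_pos: [501.8, 69.0, 206.3]
ee_rot: [-0.008, 0.996, 0.094, -0.001]
force: [-0.1, -0.2, -0.5]
grip_width: 0.504
```

```bash
cat >> h.py <<'E'
def seg(fn,lo,hi,z,box,n=3,amin=25):
    """hsv blobs in box (x0,y0,x1,y1): centre and long-axis yaw in world at height z"""
    im=np.load('pics/%s.npz'%fn)['im']; m=cv2.inRange(cv2.cvtColor(im,cv2.COLOR_BGR2HSV),lo,hi)
    k=np.zeros_like(m); x0,y0,x1,y1=box; k[y0:y1,x0:x1]=m[y0:y1,x0:x1]
    c,_=cv2.findContours(k,cv2.RETR_EXTERNAL,cv2.CHAIN_APPROX_NONE)
    for q in sorted(c,key=cv2.contourArea)[::-1][:n]:
        if cv2.contourArea(q)<amin: continue
        r=cv2.minAreaRect(q); b=cv2.boxPoints(r); w=np.array([pt(fn,*p,z)[:2] for p in b]); 
        e=w[1]-w[0],w[2]-w[1]; l=max(e,key=np.linalg.norm); ya=np.arctan2(l[1],l[0])
        print(fn,np.round(r[0],1),'ctr',np.round(w.mean(0),1),'yaw',round(ya,3),'size',[round(float(np.linalg.norm(i)),1) for i in e])
E
python3 - <<'E'
from h import *
s=state();save('top','t8')
seg('t8',(15,90,50),(32,255,255),65,(385,180,450,300))
seg('t8',(45,80,30),(80,255,255),24,(270,180,420,320))
print([bank(x,-75,65) for x in (0,64)])
to(bank(0,-75,150),.19)
E
```

```text
t 26.75 p [501.8  69.  206.3] F [-0.1 -0.2 -0.5] g 0.504
[[0.982, 0.187, -0.003], [0.187, -0.982, 0.017], [0.001, -0.017, -1.0]]
t8 [415.4 229. ] ctr [ 554.4 -224.6] yaw -1.4 size [59.3, 24.6]
t8 [410.7 207.1] ctr [ 617.3 -211.3] yaw -1.374 size [59.4, 24.7]
t8 [321.5 246. ] ctr [504.1  39.1] yaw -1.542 size [31.7, 23.2]
[[np.float64(555.5), np.float64(-221.0), 65], [np.float64(618.3), np.float64(-208.9), 65]]
[np.float64(555.5), np.float64(-221.0), 150] 0.19 -> [-0.6, 296.0, 49.5, np.float64(-0.02)] j6 -0.3
```

Call:
move_arm(rows=[[[-1,50,0,0,0],[-1,100,0,0,0],[-2,150,10,0,0],[-2,200,20,0,0],[-3,250,40,0,0],[-3,299,55,0,0],[-3,299,55,0,0],[-3,299,55,0,0]]])

```text
time_s: 27.8
eef_pos: [553.2, -223.6, 143.3]
ee_rot: [-0.009, 0.996, 0.094, -0.003]
force: [-0.5, 0.6, -0.3]
grip_width: 0.499
```

Run:
```python
from h import *
s=state();to([554.4,-224.6,48],.185);save('wrist','w9')
print([px('w9',p) for p in [(554.4,-224.6,65),(617.3,-211.3,65)]])
seg('w9',(15,90,50),(32,255,255),65,(0,0,640,330))
```

```text
t 27.8 p [ 553.2 -223.6  143.3] F [-0.5  0.6 -0.3] g 0.499
[[0.982, 0.186, -0.008], [0.186, -0.982, 0.018], [-0.004, -0.019, -1.0]]
[554.4, -224.6, 48] 0.185 -> [1.4, 3.0, 95.3, np.float64(0.02)] j6 -0.78
[array([320.6, 262.7]), array([436.4, 260.5])]
w9 [437.5 252.2] ctr [ 616.8 -207.8] yaw 1.765 size [65.2, 29.4]
w9 [326. 254.] ctr [ 556.6 -220.4] yaw -1.362 size [23.3, 64.6]
```

Call:
move_arm(rows=[[[2,2,40,0,0],[2,2,75,0,0],[2,2,90,0,0],[2,2,95,0,0],[2,2,95,0,0],[2,2,95,0,-0.5],[2,2,95,0,-1],[2,2,95,0,-1],[2,2,95,0,-1],[2,2,95,0,-1],[2,2,95,0,-1]]], squeeze=50)

```text
time_s: 29.22
eef_pos: [555.8, -223.6, 50.3]
ee_rot: [-0.008, 0.996, 0.094, -0.001]
force: [-0.0, 0.4, 5.7]
grip_width: 0.269
```

Call:
move_arm(rows=[[[0,0,-15,0,-1],[0,0,-50,0,-1],[0,0,-100,0,-1],[0,0,-150,0,-1],[0,0,-170,0,-1],[0,0,-170,0,-1]]])

```text
time_s: 29.98
eef_pos: [556.9, -226.6, 222.3]
ee_rot: [-0.007, 0.996, 0.094, -0.0]
force: [0.1, 0.7, -1.8]
grip_width: 0.27
```

Run:
```python
from h import *
s=state();print(s['joints']);to([458,296.5,220],0);to([458,296.5,220],np.pi/2)
```

```text
t 29.975 p [ 556.9 -226.6  222.3] F [ 0.1  0.7 -1.8] g 0.27
[[0.982, 0.187, -0.002], [0.187, -0.982, 0.014], [0.001, -0.015, -1.0]]
[-0.58582348  0.49841146  1.27255963  0.01138335  1.38000077 -0.7763888 ]
[458, 296.5, 220] 0 -> [0.8, -532.3, 10.0, np.float64(1.8)] j6 -0.78
[458, 296.5, 220] 1.5707963267948966 -> [0.8, -532.3, 10.0, np.float64(-13.2)] j6 -0.78
```

Call:
move_arm(rows=[[[0,-55,0,0.3,-1],[0,-110,0,0.6,-1],[0,-165,0,0.9,-1],[0,-220,0,1.2,-1],[0,-275,5,1.5,-1],[0,-330,5,1.8,-1],[0,-385,8,1.8,-1],[0,-440,10,1.8,-1],[0,-490,10,1.8,-1],[0,-532,10,1.8,-1],[0,-532,10,1.8,-1],[0,-532,10,1.8,-1]]])

```text
time_s: 31.48
eef_pos: [457.0, 295.5, 219.1]
ee_rot: [-0.007, 1.0, -0.0, -0.002]
force: [0.7, 0.1, -1.5]
grip_width: 0.271
```

Run:
```python
from h import *
s=state();save('top','t10',(180,220,280,295),8);to([446,296.5,60],0);to([458,296.5,60],0)
print([(px('t10',p)-[180,220])*8+4 for p in [(458,296.5,96)]])
```

```text
t 31.475 p [457.  295.5 219.1] F [ 0.7  0.1 -1.5] g 0.271
[[1.0, -0.0, -0.003], [-0.0, -1.0, 0.014], [-0.003, -0.014, -1.0]]
[446, 296.5, 60] 0 -> [-10.8, 0.9, 159.4, np.float64(-0.01)] j6 0.35
[458, 296.5, 60] 0 -> [1.2, 0.9, 159.4, np.float64(-0.01)] j6 0.35
[array([378.4, 297.6])]
```

View pics/t10.png

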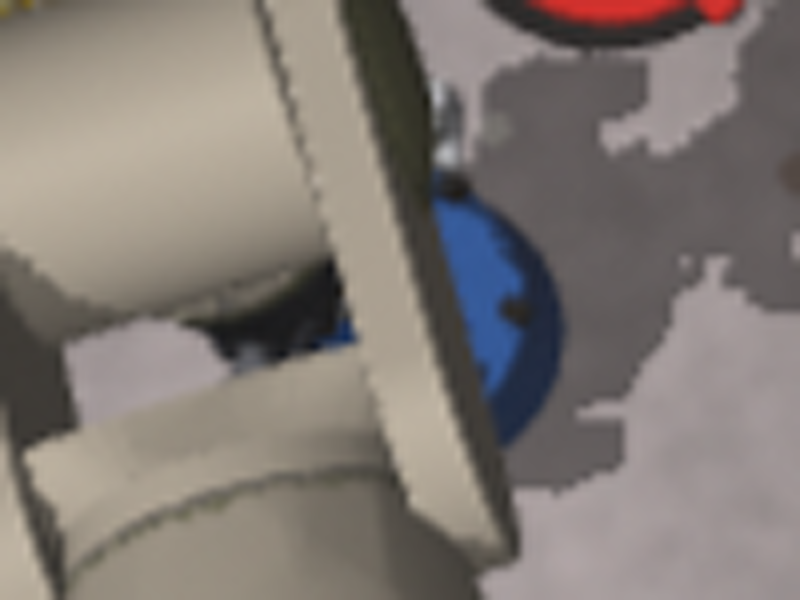

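Call:
move_arm(rows=[[[-7,1,50,0,-1],[-7,1,90,0,-1],[-7,1,120,0,-1],[-7,1,140,0,-1],[-7,1,154,0,-1],[-7,1,159,0,-1],[-7,1,159,0,-1],[-7,1,159,0,-1]]])

```text
time_s: 32.52
eef_pos: [452.2, 296.0, 61.5]
ee_rot: [-0.008, 1.0, -0.001, 0.001]
force: [8.2, -0.3, -1.5]
grip_width: 0.268
```

Call:
move_arm(rows=[[[3,0,-3,0,-1],[6,0,-3,0,-1],[6,0,-3,0,-1],[6,0,-3,0,-1]]])

```text
time_s: 33.02
eef_pos: [458.0, 295.9, 64.3]
ee_rot: [-0.007, 1.0, -0.001, 0.001]
force: [-0.3, 0.5, -1.4]
grip_width: 0.271
```

Call:
move_arm(rows=[[[0,0,0,0,-0.35],[0,0,0,0,-0.28],[0,0,0,0,-0.28],[0,0,0,0,-0.28],[0,0,-20,0,-0.28],[0,0,-60,0,-0.28],[0,0,-110,0,-0.28],[0,0,-150,0,-0.28],[0,0,-150,0,-0.28]]])

```text
time_s: 34.15
eef_pos: [458.7, 294.1, 217.3]
ee_rot: [-0.009, 1.0, -0.001, 0.004]
force: [0.2, -0.2, -1.1]
grip_width: 0.364
```

Run:
```python
from h import *
s=state();to([617.3,-211.3,210],.187)
save('top','t11'); seg('t11',(15,90,40),(32,255,255),36,(195,220,265,295),amin=5); seg('t11',(15,90,50),(32,255,255),65,(385,180,450,300))
```

```text
t 34.15 p [458.7 294.1 217.3] F [ 0.2 -0.2 -1.1] g 0.364
[[1.0, -0.002, 0.008], [-0.002, -1.0, 0.017], [0.008, -0.017, -1.0]]
[617.3, -211.3, 210] 0.187 -> [159.7, 505.1, -0.1, np.float64(-1.81)] j6 0.35
t11 [240. 260.] ctr [456. 269.] yaw -3.089 size [11.3, 22.8]
t11 [410.5 207. ] ctr [ 617.5 -210.7] yaw -1.374 size [59.4, 24.2]
```

Call:
move_arm(rows=[[[16,50,0,0,-0.28],[32,100,0,-0.3,-0.28],[48,150,0,-0.6,-0.28],[64,200,0,-0.9,-0.28],[80,250,0,-1.2,-0.28],[96,300,0,-1.5,-0.28],[112,350,0,-1.8,-0.28],[128,400,0,-1.8,0],[144,450,0,-1.8,0],[160,505,0,-1.8,0],[160,505,0,-1.8,0],[160,505,0,-1.8,0]]])

```text
time_s: 35.7
eef_pos: [616.3, -211.0, 206.1]
ee_rot: [-0.008, 0.996, 0.093, 0.002]
force: [-0.6, 0.7, 0.5]
grip_width: 0.5
```

Run:
```python
from h import *
s=state();to([617.5,-210.5,50],.187)
```

```text
t 35.7 p [ 616.3 -211.   206.1] F [-0.6  0.7  0.5] g 0.5
[[0.983, 0.185, 0.002], [0.185, -0.983, 0.017], [0.005, -0.017, -1.0]]
[617.5, -210.5, 50] 0.187 -> [0.5, 2.3, 156.1, np.float64(-0.01)] j6 -0.7
```

Call:
move_arm(rows=[[[1,2,50,0,0],[1,2,95,0,0],[1,2,130,0,0],[1,2,150,0,0],[1,2,156,0,0],[1,2,156,0,-0.5],[1,2,156,0,-1],[1,2,156,0,-1],[1,2,156,0,-1],[1,2,156,0,-1],[1,2,156,0,-1]]])

```text
time_s: 37.08
eef_pos: [618.4, -210.3, 51.3]
ee_rot: [-0.008, 0.996, 0.093, 0.002]
force: [-0.6, 1.2, 6.1]
grip_width: 0.268
```

Call:
move_arm(rows=[[[0,0,-15,0,-1],[0,0,-50,0,-1],[0,0,-100,0,-1],[0,0,-150,0,-1],[0,0,-170,0,-1],[0,0,-170,0,-1]]])

```text
time_s: 37.83
eef_pos: [618.2, -213.4, 223.4]
ee_rot: [-0.007, 0.996, 0.093, 0.004]
force: [-0.3, 0.0, -2.1]
grip_width: 0.269
```

Run:
```python
from h import *
s=state();to([458,296.5,215],0)
```

```text
t 37.825 p [ 618.2 -213.4  223.4] F [-0.3  0.  -2.1] g 0.269
[[0.983, 0.185, 0.006], [0.185, -0.983, 0.015], [0.009, -0.013, -1.0]]
[458, 296.5, 215] 0 -> [-63.2, -530.5, 14.8, np.float64(1.78)] j6 -0.71
```

Call:
move_arm(rows=[[[-6,-55,0,0.3,-1],[-13,-110,0,0.6,-1],[-20,-165,0,0.9,-1],[-26,-220,0,1.2,-1],[-33,-275,5,1.5,-1],[-40,-330,5,1.8,-1],[-46,-385,8,1.8,-1],[-52,-440,10,1.8,-1],[-58,-490,10,1.8,-1],[-63,-530,12,1.8,-1],[-63,-530,12,1.8,-1],[-63,-530,12,1.8,-1]]])

```text
time_s: 39.33
eef_pos: [458.1, 295.4, 217.0]
ee_rot: [-0.007, 1.0, -0.001, 0.003]
force: [-0.2, -0.6, -0.5]
grip_width: 0.27
```

Run:
```python
from h import *
s=state();to([458,296.5,65],0)
```

```text
t 39.325 p [458.1 295.4 217. ] F [-0.2 -0.6 -0.5] g 0.27
[[1.0, -0.002, 0.005], [-0.003, -1.0, 0.014], [0.005, -0.014, -1.0]]
[458, 296.5, 65] 0 -> [-0.9, 1.0, 152.0, np.float64(-0.02)] j6 0.35
```

Call:
move_arm(rows=[[[-1,1,50,0,-1],[-1,1,90,0,-1],[-1,1,120,0,-1],[-1,1,140,0,-1],[-1,1,148,0,-1],[-1,1,152,0,-1],[-1,1,152,0,-1]]])

```text
time_s: 40.2
eef_pos: [458.2, 296.4, 65.4]
ee_rot: [-0.007, 1.0, -0.001, 0.003]
force: [-0.3, 0.1, -0.8]
grip_width: 0.273
```

Call:
move_arm(rows=[[[0,0,0,0,-0.35],[0,0,0,0,-0.28],[0,0,0,0,-0.28],[0,0,0,0,-0.28],[0,0,-20,0,-0.28],[0,0,-60,0,-0.28],[0,0,-110,0,-0.28],[0,0,-140,0,-0.28],[0,0,-140,0,-0.28]]])

```text
time_s: 41.32
eef_pos: [458.1, 294.7, 207.5]
ee_rot: [-0.008, 1.0, -0.001, 0.005]
force: [0.0, -0.4, -0.5]
grip_width: 0.355
```

Run:
```python
from h import *
s=state();to([503,60,200],.19)
save('top','t12'); seg('t12',(45,80,30),(80,255,255),24,(270,180,420,320)); seg('t12',(15,90,50),(32,255,255),65,(385,180,450,300))
```

```text
t 41.325 p [458.1 294.7 207.5] F [ 0.  -0.4 -0.5] g 0.355
[[1.0, -0.003, 0.01], [-0.003, -1.0, 0.015], [0.01, -0.016, -1.0]]
[503, 60, 200] 0.19 -> [45.5, 234.7, 4.3, np.float64(-1.84)] j6 0.35
t12 [310.4 247.8] ctr [498.   70.9] yaw -1.389 size [96.9, 24.7]
```

Call:
move_arm(rows=[[[8,45,0,-0.4,0],[16,90,0,-0.8,0],[24,135,0,-1.2,0],[32,180,0,-1.75,0],[41,224,30,-1.75,0],[41,224,80,-1.75,0],[41,225,110,-1.75,0],[41,225,110,-1.75,0]]])

```text
time_s: 42.38
eef_pos: [496.8, 71.0, 90.1]
ee_rot: [-0.007, 0.996, 0.09, 0.001]
force: [0.6, -0.0, 0.0]
grip_width: 0.5
```

Run:
```python
from h import *
s=state();to([499,71.3,11.5],.182)
save('top','t13',(180,180,310,277),6)
```

```text
t 42.375 p [496.8  71.   90.1] F [ 0.6 -0.   0. ] g 0.5
[[0.984, 0.179, 0.0], [0.179, -0.984, 0.015], [0.003, -0.015, -1.0]]
[499, 71.3, 11.5] 0.182 -> [2.0, 1.2, 78.6, np.float64(-0.02)] j6 -0.29
```

View pics/t13.png

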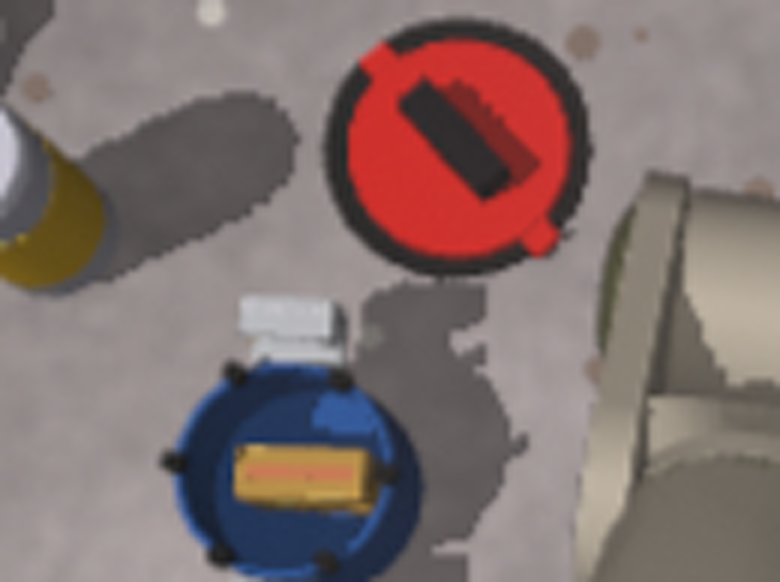

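The cap is centred and upright on the mat, and the two slides lie stacked in the can. Next I'll grasp the drift at the middle of its handle.

Call:
move_arm(rows=[[[2,1,40,0,0],[2,1,65,0,0],[2,1,75,0,0],[2,1,78,0,0],[2,1,78,0,-0.5],[2,1,78,0,-1],[2,1,78,0,-1],[2,1,78,0,-1],[2,1,78,0,-1],[2,1,78,0,-1]]], squeeze=60)

```text
time_s: 43.68
eef_pos: [501.1, 71.5, 15.2]
ee_rot: [-0.007, 0.996, 0.09, 0.004]
force: [-0.4, 0.5, 6.2]
grip_width: 0.263
```

Call:
move_arm(rows=[[[0,0,-20,0,-1],[0,0,-60,0,-1],[0,0,-120,0,-1],[0,0,-170,0,-1],[0,0,-170,0,-1],[0,0,-170,0,-1]]])

```text
time_s: 44.42
eef_pos: [499.4, 69.1, 184.1]
ee_rot: [-0.007, 0.996, 0.09, 0.003]
force: [-0.5, 0.8, -3.1]
grip_width: 0.267
```

Run:
```python
from h import *
s=state();print(s['joints']); yr=-.188
to([459.5,-401,150],yr+np.pi/2)
B=lambda u,v,z:pt('top0',(u+.5)/5-.5+345,(v+.5)/5-.5+180,z)
seg('top0',(20,120,80),(35,255,255),52,(455,240,500,290))
save('wrist','w14')
```

```text
t 44.425 p [499.4  69.1 184.1] F [-0.5  0.8 -3.1] g 0.267
[[0.984, 0.179, 0.004], [0.179, -0.984, 0.015], [0.007, -0.014, -1.0]]
[-0.10276735  0.31540299  1.64536295  0.01619518  1.17813676 -0.28939269]
[459.5, -401, 150] 1.3827963267948966 -> [-123.8, 455.8, 27.1, np.float64(-11.48)] j6 -0.29
top0 [476.6 255. ] ctr [ 486.9 -401.2] yaw -1.731 size [16.6, 60.1]
top0 [474.3 275.7] ctr [ 428.  -393.6] yaw -1.718 size [13.3, 55.1]
```

Call:
move_arm(rows=[[[-10,38,0,-1,-1],[-20,76,0,-2,-1],[-30,114,0,-3,-1],[-40,152,0,-4,-1],[-50,190,0,-5,-1],[-62,228,0,-6,-1],[-72,266,0,-7,-1],[-82,304,0,-8,-1],[-92,342,0,-9,-1],[-102,380,0,-10,-1],[-113,418,10,-11,-1],[-124,456,20,-11.5,-1]]])

```text
time_s: 45.98
eef_pos: [458.5, -402.1, 154.2]
ee_rot: [-0.006, 0.769, 0.639, 0.006]
force: [0.5, -0.7, -2.9]
grip_width: 0.267
```

Run:
```python
from h import *
s=state();to([459.5,-401,150],-.165+np.pi/2)
save('wrist','w15')
for p in [(459.5,-401,45),(488.9,-406.4,57),(430,-396,57)]: print(px('w15',p))
```

```text
t 45.975 p [ 458.5 -402.1  154.2] F [ 0.5 -0.7 -2.9] g 0.267
[[0.183, 0.983, 0.001], [0.983, -0.183, 0.017], [0.017, -0.002, -1.0]]
[459.5, -401, 150] 1.4057963267948965 -> [1.2, 0.8, 4.2, np.float64(-0.18)] j6 -2.31
[316.7 241.5]
[317.1 293.3]
[316. 199.]
```

View pics/w15.png

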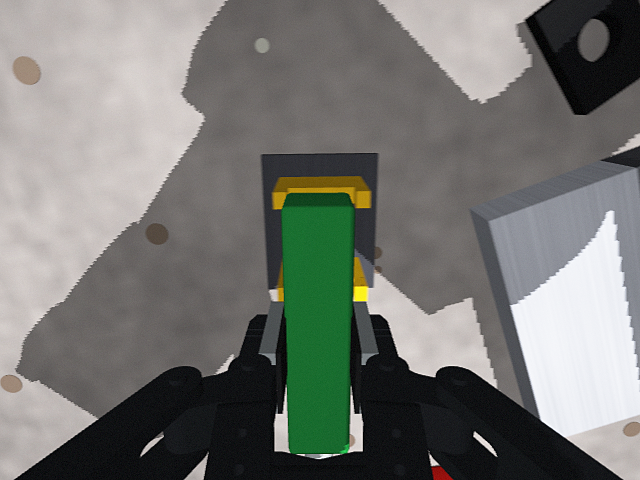

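Run:
```python
from h import *
a,b=pt('w15',321.5,200,57),pt('w15',319.3,294.3,57); m=(a+b)/2; d=b-a; y=np.arctan2(d[1],d[0]); print(a,b,m,y,np.linalg.norm(d))
# handle in hand
z=154.2-3.2+12; p,q=pt('w15',317.5,205,z),pt('w15',318.5,452,z); print('handle',p,q,(p+q)/2,np.arctan2(*(q-p)[[1,0]]),np.linalg.norm(q-p))
m=[*m[:2],70]
to(m,-.17+np.pi/2)
```

```text
[ 431.2 -393.    57. ] [ 489.8 -405.2   57. ] [ 460.5 -399.1   57. ] -0.20525909370199177 59.85649505275098
handle [ 408.1 -392.7  163. ] [ 505.2 -410.5  163. ] [ 456.65 -401.6   163.  ] -0.18130316807115882 98.71803280049696
[np.float64(460.5), np.float64(-399.1), 70] 1.4007963267948966 -> [6.2, 2.5, 82.5, np.float64(-0.14)] j6 -2.31
```

Run:
```python
from h import *
s=state();to([462,-400,75]);to([462,-400,62],-.19+np.pi/2)
```

```text
t 46.025 p [ 456.9 -406.1  152.4] F [-4.9 -1.2 -5.1] g 0.268
[[0.184, 0.983, -0.0], [0.983, -0.184, 0.017], [0.016, -0.003, -1.0]]
[462, -400, 75] None -> [5.6, 4.1, 77.5] j6 -2.31
[462, -400, 62] 1.3807963267948966 -> [5.4, 4.2, 90.5, np.float64(0.05)] j6 -2.31
```

Call:
move_arm(rows=[[[5.5,4,0,0,-1],[5.5,4,20,0,-1],[5.5,4,50,0,-1],[5.5,4,70,0,-1],[5.5,4,78,0,-1],[5.5,4,78,0,-1],[5.5,4,78,0,-1]]])

```text
time_s: 46.9
eef_pos: [462.2, -400.2, 75.3]
ee_rot: [-0.006, 0.769, 0.639, 0.005]
force: [0.1, -0.4, -2.5]
grip_width: 0.264
```

Run:
```python
from h import *
s=state();to([462,-400,60.5],-.19+np.pi/2)
```

```text
t 46.9 p [ 462.2 -400.2   75.3] F [ 0.1 -0.4 -2.5] g 0.264
[[0.184, 0.983, 0.001], [0.983, -0.184, 0.016], [0.015, -0.002, -1.0]]
[462, -400, 60.5] 1.3807963267948966 -> [-0.0, -0.2, 14.8, np.float64(0.05)] j6 -2.3
```

Call:
move_arm(rows=[[[0,0,5,0,-1],[0,0,10,0,-1],[0,0,13,0,-1],[0,0,14.5,0,-1],[0,0,14.5,0,-1],[0,0,14.5,0,-1]]])

```text
time_s: 47.65
eef_pos: [462.3, -400.1, 60.9]
ee_rot: [-0.006, 0.769, 0.639, 0.005]
force: [-1.0, 0.2, -2.7]
grip_width: 0.264
```

Call:
move_arm(rows=[[[0,0,1,0,-1],[0,0,2,0,-1],[0,0,2,0,-1]]])

```text
time_s: 48.02
eef_pos: [462.5, -400.2, 60.2]
ee_rot: [-0.005, 0.769, 0.639, 0.005]
force: [-1.6, 2.6, 7.3]
grip_width: 0.264
```

Contact on the ribs. I'll release gently: the fingers sit between the ribs, so the jaw opens only part way.

Call:
move_arm(rows=[[[0,0,0,0,-0.35],[0,0,0,0,-0.25],[0,0,0,0,-0.2],[0,0,0,0,-0.2],[0,0,-5,0,-0.2],[0,0,-25,0,-0.2],[0,0,-70,0,-0.2],[0,0,-130,0,-0.2],[0,0,-170,0,-0.2],[0,0,-170,0,-0.2]]])

```text
time_s: 49.28
eef_pos: [462.9, -403.5, 234.0]
ee_rot: [-0.002, 0.769, 0.639, 0.005]
force: [0.3, -0.6, -0.1]
grip_width: 0.398
```

Run:
```python
from h import *
s=state();save('wrist','w16'); seg('w16',(45,80,30),(80,255,255),69,(0,0,640,480),1)
seg('w16',(20,120,80),(35,255,255),57,(0,0,640,480),4)
save('side','s17'); save('top','t17')
im=np.load('pics/t17.npz')['im'].astype(int); im0=np.load('pics/top0.npz')['im'].astype(int)
d=np.abs(im-im0).max(2)
for n,(x0,y0,x1,y1) in dict(mug=(306,133,352,172),tdriver=(442,130,485,192),spacer=(388,275,422,310),cleaner=(155,185,205,235)).items(): print(n,(d[y0:y1,x0:x1]>40).mean())
seg('t17',(45,80,30),(80,255,255),69,(300,150,520,330),2)
```

```text
t 49.275 p [ 462.9 -403.5  234. ] F [ 0.3 -0.6 -0.1] g 0.398
[[0.184, 0.983, 0.005], [0.983, -0.184, 0.009], [0.01, 0.004, -1.0]]
w16 [320.5 208. ] ctr [ 460.4 -399.2] yaw -0.171 size [23.5, 100.6]
w16 [347.  234.5] ctr [ 486.4 -382.4] yaw -0.157 size [17.4, 24.3]
w16 [348.  164.5] ctr [ 431.7 -372.7] yaw 1.382 size [16.5, 15.7]
w16 [296.5 235.5] ctr [ 479.6 -422.1] yaw -0.195 size [13.3, 24.3]
w16 [294.5 164.5] ctr [ 424.2 -412.2] yaw -0.199 size [14.1, 15.7]
mug 0.0
tdriver 0.0
spacer 0.36470588235294116
cleaner 0.0
t17 [478.3 249.2] ctr [ 501.1 -401.1] yaw -0.778 size [28.6, 13.6]
```

Run:
```python
from h import *
A=np.load('pics/side0.npz')['im'];Bm=np.load('pics/s17.npz')['im']
m=[cv2.inRange(x[212:242,370:412],(0,0,0),(45,45,45)) for x in (A,Bm)]
for x in m: print('spacer side',cv2.countNonZero(x),np.argwhere(x).mean(0))
# drift in rest from top and side by green and predicted handle centre
for n in ['s17']:
    seg(n,(45,80,30),(80,255,255),60,(330,140,440,230),3,8); print(px(n,(460.4,-399.2,57)))
# red cap & mat from top
im=np.load('pics/t17.npz')['im']; h=cv2.cvtColor(im,cv2.COLOR_BGR2HSV)
seg('t17',(0,150,60),(6,255,255),13,(215,160,300,245),1); seg('t17',(0,0,20),(180,60,65),3,(215,160,300,245),1)
seg('t17',(15,90,40),(32,255,255),60,(205,225,265,295),2,5)
```

```text
spacer side 323 [15.3126935 21.2755418]
spacer side 317 [15.79179811 19.36277603]
s17 [376.5 147. ] ctr [ 504.1 -675.4] yaw -2.849 size [339.7, 142.5]
s17 [373.4 179. ] ctr [ 459.7 -399. ] yaw 2.878 size [74.3, 110.0]
[372.9 179.7]
t17 [256.  204.5] ctr [623.  234.1] yaw -1.541 size [105.7, 104.7]
t17 [255.6 202.8] ctr [629.9 236.8] yaw -2.382 size [17.5, 61.9]
t17 [230.4 259.3] ctr [454.8 292.1] yaw -1.611 size [28.3, 65.4]
```

Run:
```python
from h import *
A=np.load('pics/side0.npz')['im'];Bm=np.load('pics/s17.npz')['im']
for x in (A,Bm): print(cv2.boundingRect(cv2.inRange(x[212:242,370:412],(0,0,0),(45,45,45))))
print(ctrl.finish_job())
```

```text
(6, 0, 36, 23)
(6, 10, 29, 13)
the job is handed in; nothing more can be done
None
```

The job is handed in: the cap, both slides and the drift are where you asked, and it took about 50 s of the 210 s allowed.

- **Cap:** I pressed it down about 7 mm, turned it 45° anticlockwise with almost no torque, and lifted it straight off. It sits right way up on the farther mat, within about 3 mm of the middle.
- **Slides:** Only slides 1 and 2 were present; bore 0 was empty. Both were driven onto the ledge with the drift at about 16 N, then put in the can, where the pictures show them stacked. The ledge was clear afterwards.
- **Drift:** I set it on the bench while moving the slides, then laid it on the rest last. Its handle centre measured (460.4, −399.2) mm against the rest's (460.5, −399.1), lengthwise to within about 2°.

**Contact:** While lowering the first slide, the gripper touched the can at about 8 N sideways. I re-centred it before letting go.

**Bystanders:** The mug, T-driver and spray can show no change from the first picture. The spacer check disagreed: its image differed in the top and side views, most likely because the arm and its shadow were over it. Nothing was moved near it, but I did not confirm that independently.

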